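Count along the divider rack and push the sanding block home

ROBOT

A 7-joint arm with a two-finger parallel gripper is mounted at the origin on the work surface. World frame = base frame: x ahead of the robot, y to its left, z up, the work surface at z = 0. Lengths are in m, angles in rad, forces in N, time in s.
With the tool pointing down it reaches from about 0.425 to 0.825 m from the base axis. Payload 3.6 kg.
Tool frame: the origin (TCP) lies at the very end of the fingers, on their centre line; the grasp point (between the pads) lies 19 mm behind it (r.hold_point_z is the distance from the TCP to the grasp point, in m); z points along the fingers, y is the line along which they close (so a half turn about z gives the same grasp; the last joint's range is limited). The gripper opens to 85 mm and grips with 20 to 120 N. Pads are 22 mm wide; open, the fingers measure 114 mm over their backs; the gripper's body (76 mm by 85 mm) begins 54 mm behind the grasp point. The pads swing forward as they close: fully open they stand 13 mm farther back than shut.
Start: joints at [-1.196, 0.615, -0.013, 1.423, 0.008, 1.103, -0.04], TCP at [0.254, 0.598, 0.231] pointing down, gripper open.
Joint ranges: [-3.12, 3.12], [-0.3, 2.06], [-1.34, 1.32], [0.26, 2.42], [-1.36, 4.5], [0.01, 1.98], [-2.84, 2.84]. Speed limits (rad/s): [2.79, 2.79, 3.14, 3.14, 3.14, 3.14, 3.14].

INTERFACE

Orientations are given as a rotation vector (axis times angle).
In Python, from workcell import r gives the robot as it stands.
- The arm moves only by the shell command python3 -m crank 'ROWS'. ROWS is JSON, a list of rows, each an object with "delta_rot": the turn, a rotation vector about the tool's x, y, z in units of 8 degrees (1.0 is 8 degrees), a list of three; "xyz": the shift along the tool's x, y, z in units of 50 mm (1.0 is 50 mm), a list of three; "claw": the gripper command: -1 is shut, 1 is fully open, values between are in proportion. In form: [{"delta_rot": [rx, ry, rz], "xyz": [tx, ty, tz], "claw": claw}, ...]. A call has exactly 5 rows; each row shifts and turns the commanded pose from where the row before left it, along the tool's axes as they then stand; what a row does not reach is not made up. A row lasts 1/10 s, in which the tool goes at most 50 mm and 8.59 degrees, less where a joint would pass 70% of its speed; a pose out of reach is approached as far as the arm can. A call with a number of a shift or a turn outside -1 to 1 is refused whole. A call with a gripper value outside its range is refused whole. The fingers move at their own pace and stop on an object; the grip force is fixed at half the most. Time passes only in rows, so rows that do not move let the fingers close, or fill a call up. It gives the time, the measured TCP pose, the force, the opening and the grip force at its end, in the units of the state.
- r.observe(): the state, without advancing time (a new reading comes with each control period).
- r.grab_frame(name): name is "side" or "top"; returns a dict with "frame" (420x560x3 uint8, red, green, blue), "intrinsics" (3x3 intrinsics, pixels), "world_from_camera" (4x4, takes a point from camera to world coordinates). Camera axes: x right, y down, z forward; pixel columns grow to the right and rows downward; lengths in m; the calibration is good to about 2 mm. A picture is of the moment at which its call begins. There is no depth.
- r.close_job(): hands the job in; it is judged then, once.
The state is a dict: "time": time; "joints": joint angles; "qd": joint speeds; "joint_torque": joint torques, N m; "tcp_pos": TCP position; "ee_rot": TCP orientation; "ft_force": force on the tool from outside, world axes, zero at the start; "moment": the same for the moment, N m; "finger_gap": finger opening in m; "gripper_force": force on a finger pad.
Only numpy, scipy, OpenCV 4.12 (cv2) and the standard library are available. Lean on these libraries where they do the work, as an engineer would, in place of code of your own. Each camera call takes 0.05 s, during which the arm holds its last target. There are 200 camera calls.

TASK

Set a fingertip on the rack's back rail over the gap nearest the tall round post and slide it along the rail, staying in touch, to over the third gap from that post (filled gaps count too). Then push the loose sanding block across the bench, without lifting it or tipping it over, into that third gap until it is fully home against the back rail. Leave the other blocks, the mug and the roller where they are.

Things in the scene. Friction and masses are not known exactly. Their poses are not given: they have to be found in the camera images.
- rack: Wooden divider rack fixed to the bench, 110 deep (x) x 348 wide (y). Origin: centre of its underside, on the bench; +x to its back, away from the robot, +y to its left. Seven dark dividers, 12 thick, 50 high, with rounded noses, run forward from the back rail; between them six gaps. Two gaps (y = +84 and -140) already hold a block.
- rail (a point): Middle of the back rail's flat smooth top: a straight pale batten, 25 thick (rack x = +30 to +55) and 348 long, its top 70 above the bench. A fingertip counts as over a gap when the point midway between the gripper's two fingertips is within 11 of the gap's centre line: shut the fingers, keep the tool near upright, and stay in touch all the way, over the dividers too.
- mouths (a point): Middle of the line of the gaps' open mouths, at bench height: rack x = -55, y = 0 (on the middle divider's nose). Gap centres at rack y = +140, +84, +28, -28, -84, -140; each gap 44 clear, 85 deep from mouth to back rail; its floor is the bench.
- tall_post: Round wooden dowel, 28 diameter, 118 high, on a 34 square foot 12 high, fixed to the bench beside one end of the rack, at rack x = +42.5 and rack y = +205 or -205; which end changes. Gaps are counted from this end. Origin: centre of its underside.
- short_stop: Low square wooden block 34 x 34 x 35 high, fixed to the bench at the rack's other end. Origin: centre of its underside.
- block: The loose sanding block, lying in front of the rack: 80 long (x) x 34 wide (y) x 40 high, dark wood on a 10 thick cork sole, 0.1 to 0.2 kg, free to slide. Origin: centre of its underside; x along its length, +x end towards the rack, up to 0.35 rad askew. Fully home its far end touches the back rail: origin at rack x = -10, near end 5 inside the mouth.
- parked_a: Sanding block just like the loose one, already put away in the gap at rack y = +84. Origin: centre of its underside.
- parked_b: Sanding block just like the loose one, already put away in the gap at rack y = -140. Origin: centre of its underside.
- mug: Steel travel mug with blue band and lid, 74 diameter, 168 high, standing to the right of the rack. Origin: centre of its underside. Leave it alone.
- roller: Laminating roller lying to the left of the rack: wooden handle 110 long to its -x, wire and white roller to its +x, 230 long in all, 24 high. Origin: at the front end of its handle, on the bench. Leave it alone.

How it is judged:
By the outcome, as a careful person would: the job done as asked, in the order asked, and still so for the second after the job is handed in, with the robot touching nothing.
It also fails if it takes over 72 s, if anything falls off the work surface, if the arm or the gripper's body presses on something with over 40 N, if the wrist force passes 120 N, or if a joint passes its speed limit or range.

## Working session

There is one attempt and no reset: what is moved stays moved. The work goes in short steps, Python scripts to look and compute and a shell command to move; the robot and the scene stay as the last step left them, time stands still between calls to the robot, and variables do not carry over. Pictures are saved under pics/ and viewed, at most 10 in all, crops included, and the job is handed in when it is done.

```bash
mkdir -p pics; python3 - <<'E'
from workcell import r
import cv2,numpy as np
for n in("top","side"):
    f=r.grab_frame(n); cv2.imwrite(f"pics/{n}0.png",f["frame"][:,:,::-1]); np.savez(f"pics/{n}0.npz",**f)
    print(n,f["intrinsics"].round(1).tolist(),f["world_from_camera"].round(3).tolist())
s=r.observe();print(s["time"],s["tcp_pos"],s["ee_rot"],s["ft_force"],s["finger_gap"])
E
```

```text
top [[435.1, 0.0, 277.4], [0.0, 435.1, 209.9], [0.0, 0.0, 1.0]] [[0.022, -0.992, 0.12, 0.44], [-1.0, -0.023, -0.003, -0.012], [0.006, -0.12, -0.993, 1.299], [0.0, 0.0, 0.0, 1.0]]
side [[488.1, 0.0, 280.5], [0.0, 488.1, 210.7], [0.0, 0.0, 1.0]] [[0.947, -0.23, 0.224, 0.312], [-0.321, -0.687, 0.651, -0.833], [0.004, -0.689, -0.725, 0.985], [0.0, 0.0, 0.0, 1.0]]
0.1 [0.25331449 0.59784622 0.23024399] [-0.62521476 -3.07831744  0.0036169 ] [ 0.05889601 -0.24892013 -0.77552637] 0.08538750378935148
```

View pics/top0.png

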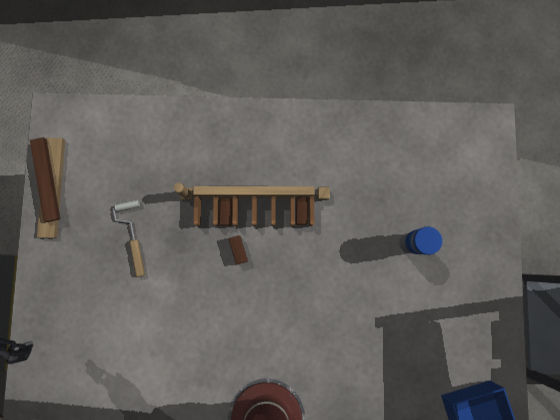

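View pics/side0.png

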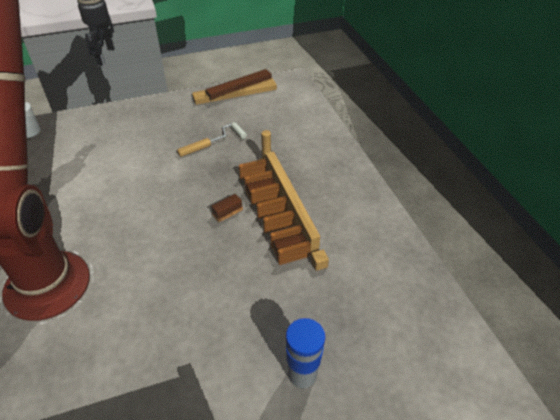

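The top view shows the tall post at the rack's left (+y) end (180,188) and the short stop at the right (323,193). The loose block is at (238,250). Counting from the post, the third gap is rack y = +28 and the slide starts over y = +140.

```bash
cat > h.py <<'E'
import numpy as np,cv2
def ray(f,uv,z):
    uv=np.atleast_2d(np.asarray(uv,float)); K=f["intrinsics"];T=f["world_from_camera"]
    d=(T[:3,:3]@np.linalg.inv(K)@np.c_[uv,np.ones(len(uv))].T).T; o=T[:3,3]
    return o+d*((z-o[2])/d[:,2])[:,None]
def proj(f,P):
    T=np.linalg.inv(f["world_from_camera"]);p=(T[:3,:3]@np.atleast_2d(P).T).T+T[:3,3];q=(f["intrinsics"]@p.T).T
    return q[:,:2]/q[:,2:]
def blob(f,lo,hi,box):
    hsv=cv2.cvtColor(f["frame"],cv2.COLOR_RGB2HSV);m=cv2.inRange(hsv,np.array(lo),np.array(hi))
    k=np.zeros_like(m);x0,y0,x1,y1=box;k[y0:y1,x0:x1]=m[y0:y1,x0:x1]
    c=max(cv2.findContours(k,0,cv2.CHAIN_APPROX_NONE)[0],key=cv2.contourArea);return c[:,0,:],cv2.contourArea(c)
E
python3 - <<'E'
import numpy as np,cv2
from h import *
f=dict(np.load("pics/top0.npz"));hsv=cv2.cvtColor(f["frame"],cv2.COLOR_RGB2HSV)
for x,y in[(250,190),(240,243),(238,252),(240,262),(226,208),(180,187),(323,192),(200,210),(215,250)]:print((x,y),hsv[y,x])
a=f["frame"][170:280,170:340];b=cv2.resize(a,None,fx=4.7,fy=4.7,interpolation=cv2.INTER_CUBIC)
cv2.imwrite("pics/crop0.png",cv2.convertScaleAbs(b,alpha=1.6)[:,:,::-1])
E
```

```text
(250, 190) [ 18  94 155]
(240, 243) [  9 126  77]
(238, 252) [ 11 124  72]
(240, 262) [ 10 128  68]
(226, 208) [ 10 129  75]
(180, 187) [ 18  95 150]
(323, 192) [ 18  95 137]
(200, 210) [ 13 120  85]
(215, 250) [ 15  14 107]
```

View pics/crop0.png

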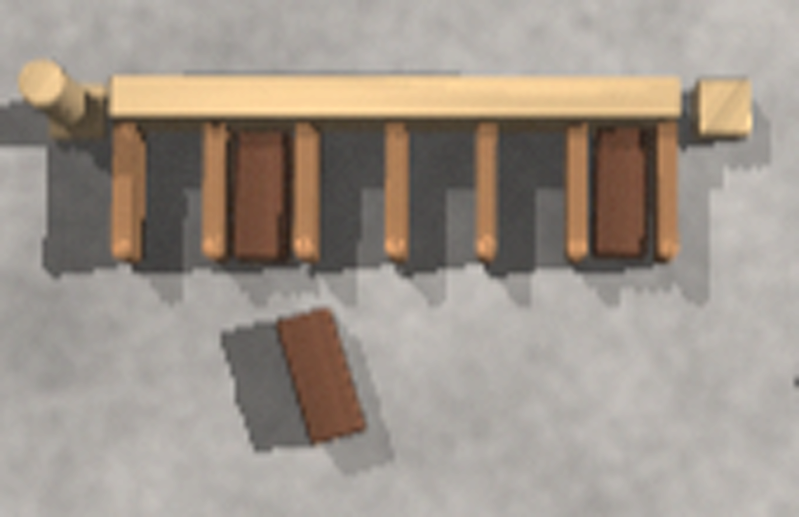

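The crop shows the rail's top strip (110–680, 75–118), the dividers, and the askew loose block at about (322,377). The target gap lies between the dividers at 306 and 396 and is clear.

```bash
cat >> h.py <<'E'
def rect(f,c,z):
    P=ray(f,c,z)[:,:2].astype(np.float32)*1000
    (cx,cy),(w,h),a=cv2.minAreaRect(P); bx=cv2.boxPoints(((cx,cy),(w,h),a))
    e=[bx[1]-bx[0],bx[2]-bx[1]];l=max(e,key=np.linalg.norm)
    return np.array([cx,cy]),sorted([w,h]),l
def block(f):
    c,a=blob(f,(5,80,45),(14,170,110),(215,228,262,285));p,s,l=rect(f,c,.04)
    l=l*np.sign(l[0]);return p,s,np.arctan2(l[1],l[0]),a
E
python3 - <<'E'
from h import *
f=dict(np.load("pics/top0.npz"))
# rail: take only the top strip (pale, bright)
c,a=blob(f,(15,70,120),(22,140,255),(192,183,317,198));p,s,l=rect(f,c,.07);l=-l*np.sign(l[1])*-1
yaw=np.arctan2(-l[0],l[1]);print("rail",p,s,"yaw",yaw)
R=np.array([[np.cos(yaw),-np.sin(yaw)],[np.sin(yaw),np.cos(yaw)]])
org=p-R@[42.5,0];print("rack org",org)
g=lambda x,y:(org+R@[x,y]).round(1)
print("rail gaps",g(42.5,140),g(42.5,28),"mouth",g(-55,28),"home",g(-10,28),"post",g(42.5,205))
b,s2,by,a=block(f);print("block",b,s2,by,a,"in rack",R.T@(b-org))
# check: project predicted points into both views
s=dict(np.load("pics/side0.npz"))
for x,y,z in[(55,174,70),(55,-174,70),(30,-174,70),(42.5,205,118)]:
    P=np.r_[g(x,y),z]/1000;print((x,y,z),P,proj(f,P).round(),proj(s,P).round())
print("blocktop",proj(s,np.r_[b,40]/1000).round())
E
python3 - <<'E'
import cv2
i=cv2.imread('pics/side0.png')[120:285,195:345];cv2.imwrite('pics/sc.png',cv2.resize(i,None,fx=3.6,fy=3.6,interpolation=2))
E
```

```text
rail [646.53027344  51.99285889] [20.303062438964844, 343.60260009765625] yaw 0.023308268
rack org [604.04181722  51.0023472 ]
rail gaps [643.3 192. ] [645.9  80. ] mouth [548.4  77.7] home [593.4  78.8] post [641.8 256.9]
block [475.65267944  95.38316345] [33.987117767333984, 77.74861907958984] 0.32088023 283.0 in rack [-127.31991864   47.36101907]
(55, 174, 70) [0.655  0.2262 0.07  ] [[193. 185.]] [[274. 150.]]
(55, -174, 70) [ 0.6631 -0.1217  0.07  ] [[315. 185.]] [[321. 235.]]
(30, -174, 70) [ 0.6381 -0.1223  0.07  ] [[315. 194.]] [[312. 238.]]
(42.5, 205, 118) [0.6418 0.2569 0.118 ] [[179. 187.]] [[266. 132.]]
blocktop [[226. 201.]]
```

View pics/sc.png

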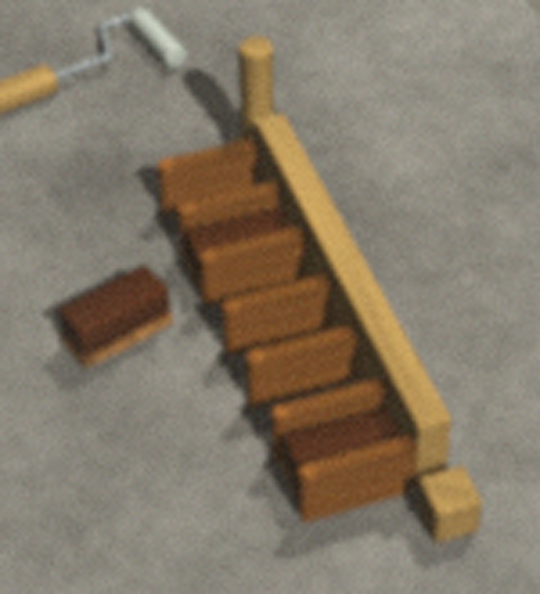

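The side view agrees: the rail corner predicted at (321,235) appears at about (320,237), so the rack pose holds. Next I turn the tool square to the rack, shut the fingers and travel to over gap 1.

```bash
python3 -m crank '[{"delta_rot":[0,0,-0.76],"xyz":[0,0,0],"claw":-1},{"delta_rot":[0,0,-0.76],"xyz":[0,0,0],"claw":-1},{"delta_rot":[0,0,-0.76],"xyz":[0,0,0],"claw":-1},{"delta_rot":[0,0,-0.76],"xyz":[0,0,0],"claw":-1},{"delta_rot":[0,0,0],"xyz":[0,0,0],"claw":-1}]'
for i in 1 2 3; do python3 -m crank '[{"delta_rot":[0,0,0],"xyz":[-0.5,-0.55,0],"claw":-1},{"delta_rot":[0,0,0],"xyz":[-0.5,-0.55,0],"claw":-1},{"delta_rot":[0,0,0],"xyz":[-0.5,-0.55,0],"claw":-1},{"delta_rot":[0,0,0],"xyz":[-0.5,-0.55,0],"claw":-1},{"delta_rot":[0,0,0],"xyz":[-0.5,-0.55,0],"claw":-1}]'; done
cat >> h.py <<'E'
from scipy.spatial.transform import Rotation as Ro
def st():
    from workcell import r
    s=r.observe();org=np.array([604.0,51.0]);y=.0233;R=np.array([[np.cos(y),-np.sin(y)],[np.sin(y),np.cos(y)]])
    M=Ro.from_rotvec(s["ee_rot"]).as_matrix();p=np.array(s["tcp_pos"])*1000
    rk=R.T@(p[:2]-org)
    print("t",round(s["time"],2),"rack",rk.round(1),"z",p[2].round(1),"F",np.round(s["ft_force"],1),"toolz",M[:,2].round(3),"yaw err",round(np.arctan2(-M[0,1],M[1,1])-y,4),"gap",round(s["finger_gap"],4))
E
python3 -c "from h import *;st()"
```

```text
time: 0.6
tcp_pos: [0.2536, 0.598, 0.2306]
ee_rot: [0.037, -3.141, 0.002]
ft_force: [0.2, -0.0, 0.4]
finger_gap: 0.0125
gripper_force: 0.0
time: 1.1
tcp_pos: [0.3826, 0.4627, 0.231]
ee_rot: [0.033, -3.141, 0.001]
ft_force: [0.5, 0.4, 1.0]
finger_gap: -0.0001
gripper_force: 0.0
time: 1.6
tcp_pos: [0.5108, 0.3282, 0.2311]
ee_rot: [0.033, -3.141, 0.0]
ft_force: [0.7, 0.8, 0.0]
finger_gap: 0.0002
gripper_force: 0.0
time: 2.1
tcp_pos: [0.6389, 0.1937, 0.231]
ee_rot: [0.033, -3.141, 0.0]
ft_force: [0.6, 0.2, 0.0]
finger_gap: 0.0001
gripper_force: 0.0
t 2.1 rack [ 38.2 141.9] z 231.0 F [0.6 0.2 0. ] toolz [-0.001 -0.    -1.   ] yaw err -0.0021 gap 0.0001
```

```bash
python3 -m crank '[{"delta_rot":[0,0,0],"xyz":[-0.09,-0.04,0.6],"claw":-1},{"delta_rot":[0,0,0],"xyz":[0,0,0.8],"claw":-1},{"delta_rot":[0,0,0],"xyz":[0,0,0.8],"claw":-1},{"delta_rot":[0,0,0],"xyz":[0,0,0.6],"claw":-1},{"delta_rot":[0,0,0],"xyz":[0,0,0.2],"claw":-1}]' >/dev/null; python3 -c "from h import *;st()"
python3 -m crank '[{"delta_rot":[0,0,0],"xyz":[0,0,0.04],"claw":-1},{"delta_rot":[0,0,0],"xyz":[0,0,0.04],"claw":-1},{"delta_rot":[0,0,0],"xyz":[0,0,0.03],"claw":-1},{"delta_rot":[0,0,0],"xyz":[0,0,0.03],"claw":-1},{"delta_rot":[0,0,0],"xyz":[0,0,0],"claw":-1}]' >/dev/null; python3 -c "from h import *;st()"
```

```text
t 2.6 rack [ 39.2 140.2] z 76.9 F [-0.4 -0.1  0.3] toolz [-0.008 -0.003 -1.   ] yaw err -0.0015 gap -0.0002
t 3.1 rack [ 42.5 141.2] z 75.2 F [ 0.7  1.5 -0.5] toolz [ 0.001  0.    -1.   ] yaw err 0.0002 gap -0.0
```

```bash
for i in 1 2; do python3 -m crank '[{"delta_rot":[0,0,0],"xyz":[0,0,0.02],"claw":-1},{"delta_rot":[0,0,0],"xyz":[0,0,0.02],"claw":-1},{"delta_rot":[0,0,0],"xyz":[0,0,0.02],"claw":-1},{"delta_rot":[0,0,0],"xyz":[0,0,0],"claw":-1},{"delta_rot":[0,0,0],"xyz":[0,0,0],"claw":-1}]' >/dev/null; python3 -c "from h import *;st()"; done
```

```text
t 3.6 rack [ 42.  141.1] z 71.2 F [-0.7  0.   1.1] toolz [-0. -0. -1.] yaw err 0.0004 gap -0.0
t 4.1 rack [ 42.3 141.2] z 70.2 F [-3.1 -0.7  8.3] toolz [ 0.001  0.    -1.   ] yaw err 0.0004 gap 0.0001
```

In touch at z = 70, as expected. I press slightly more, then slide.

```bash
python3 -m crank '[{"delta_rot":[0,0,0],"xyz":[0,0,0.03],"claw":-1},{"delta_rot":[0,0,0],"xyz":[0,0,0],"claw":-1},{"delta_rot":[0,0,0],"xyz":[0,-0.04,0],"claw":-1},{"delta_rot":[0,0,0],"xyz":[0,-0.08,0],"claw":-1},{"delta_rot":[0,0,0],"xyz":[0,-0.08,0],"claw":-1}]' >/dev/null; python3 -c "from h import *;st()"
python3 -m crank '[{"delta_rot":[0,0,0],"xyz":[0,-0.12,0],"claw":-1},{"delta_rot":[0,0,0],"xyz":[0,-0.12,0],"claw":-1},{"delta_rot":[0,0,0],"xyz":[0,-0.12,0],"claw":-1},{"delta_rot":[0,0,0],"xyz":[0,-0.12,0],"claw":-1},{"delta_rot":[0,0,0],"xyz":[0,-0.12,0],"claw":-1}]' >/dev/null; python3 -c "from h import *;st()"
```

```text
t 4.6 rack [ 43.  138.5] z 70.2 F [-1.2  7.3  8.8] toolz [ 0.005  0.011 -1.   ] yaw err 0.0038 gap -0.0003
t 5.1 rack [ 44.6 107.3] z 70.2 F [0.1 5.5 9.3] toolz [ 0.008  0.009 -1.   ] yaw err 0.0033 gap -0.0001
```

```bash
for i in 1 2; do python3 -m crank '[{"delta_rot":[0,0,0],"xyz":[0.01,-0.12,0.005],"claw":-1},{"delta_rot":[0,0,0],"xyz":[0.01,-0.12,0.005],"claw":-1},{"delta_rot":[0,0,0],"xyz":[0,-0.12,0],"claw":-1},{"delta_rot":[0,0,0],"xyz":[0,-0.12,0],"claw":-1},{"delta_rot":[0,0,0],"xyz":[0,-0.12,0],"claw":-1}]' >/dev/null; python3 -c "from h import *;st()"; done
```

```text
t 5.6 rack [44.2 78.2] z 70.2 F [-0.3  7.   9.7] toolz [ 0.009  0.01  -1.   ] yaw err 0.0037 gap -0.0002
t 6.1 rack [43.8 49.1] z 70.1 F [-1.2  7.6 11.2] toolz [ 0.01   0.011 -1.   ] yaw err 0.0043 gap -0.0002
```

Need about 21 mm more.

```bash
python3 -m crank '[{"delta_rot":[0,0,0],"xyz":[0.01,-0.12,0],"claw":-1},{"delta_rot":[0,0,0],"xyz":[0,-0.12,0],"claw":-1},{"delta_rot":[0,0,0],"xyz":[0,-0.1,0],"claw":-1},{"delta_rot":[0,0,0],"xyz":[0,-0.02,0],"claw":-1},{"delta_rot":[0,0,0],"xyz":[0,0,0],"claw":-1}]' >/dev/null; python3 -c "from h import *;st()"
```

```text
t 6.6 rack [43.5 30.2] z 70.2 F [ 0.2  7.  12.9] toolz [ 0.01  0.01 -1.  ] yaw err 0.0036 gap -0.0001
```

```bash
python3 -m crank '[{"delta_rot":[0,0,0],"xyz":[0,-0.04,0],"claw":-1},{"delta_rot":[0,0,0],"xyz":[0,0,0],"claw":-1},{"delta_rot":[0,0,0],"xyz":[0,0,-0.4],"claw":-1},{"delta_rot":[0,0,0],"xyz":[0,0,-0.6],"claw":-1},{"delta_rot":[0,0,0],"xyz":[0,0,-0.2],"claw":-1}]' >/dev/null; python3 -c "from h import *;st()"
python3 -m crank '[{"delta_rot":[0,0,0],"xyz":[0.7,0.3,0],"claw":-1},{"delta_rot":[0,0,0],"xyz":[0.7,0.3,0],"claw":-1},{"delta_rot":[0,0,0],"xyz":[0.7,0.3,0],"claw":-1},{"delta_rot":[0,0,0],"xyz":[0.7,0.3,0],"claw":-1},{"delta_rot":[0,0,0],"xyz":[0.5,0.3,0],"claw":-1}]' >/dev/null; python3 -c "from h import *;st()"
```

```text
t 7.1 rack [41.6 21.4] z 128.8 F [0.9 0.  0.6] toolz [ 0.006  0.001 -1.   ] yaw err 0.0003 gap 0.0005
t 7.6 rack [-128.3   96.3] z 125.3 F [-0.1  1.4 -0. ] toolz [-0.002 -0.001 -1.   ] yaw err 0.0008 gap 0.0001
```

```bash
python3 -m crank '[{"delta_rot":[0,0,0],"xyz":[-0.1,0.2,0],"claw":-1},{"delta_rot":[0,0,0],"xyz":[0,0,0.6],"claw":-1},{"delta_rot":[0,0,0],"xyz":[0,0,0.8],"claw":-1},{"delta_rot":[0,0,0],"xyz":[0,0,0.6],"claw":-1},{"delta_rot":[0,0,0],"xyz":[0,0,0],"claw":-1}]' >/dev/null; python3 -c "from h import *;st()"
```

```text
t 8.1 rack [-122.3  105. ] z 22.2 F [-1.2  0.1  0.2] toolz [-0.007 -0.003 -1.   ] yaw err 0.0001 gap -0.0
```

```bash
python3 -m crank '[{"delta_rot":[0,0,0],"xyz":[0,0,0.16],"claw":-1},{"delta_rot":[0,0,0],"xyz":[0,-0.1,0],"claw":-1},{"delta_rot":[0,0,0],"xyz":[0,-0.1,0],"claw":-1},{"delta_rot":[0,0,0],"xyz":[0,-0.1,0],"claw":-1},{"delta_rot":[0,0,0],"xyz":[0,-0.1,0],"claw":-1}]' >/dev/null; python3 -c "from h import *;st()"
python3 -m crank '[{"delta_rot":[0,0,0],"xyz":[0,-0.08,0],"claw":-1},{"delta_rot":[0,0,0],"xyz":[0,-0.08,0],"claw":-1},{"delta_rot":[0,0,0],"xyz":[0,-0.08,0],"claw":-1},{"delta_rot":[0,0,0],"xyz":[0,-0.08,0],"claw":-1},{"delta_rot":[0,0,0],"xyz":[0,-0.08,0],"claw":-1}]' >/dev/null; python3 -c "from h import *;st()"
python3 - <<'E'
from h import *
from workcell import r
f=r.grab_frame("top");a=f["frame"][170:280,170:340]
cv2.imwrite("pics/c1.png",cv2.convertScaleAbs(cv2.resize(a,None,fx=4.7,fy=4.7,interpolation=2),alpha=1.6)[:,:,::-1])
f=r.grab_frame("side");a=f["frame"][140:260,190:340]
cv2.imwrite("pics/c1s.png",cv2.convertScaleAbs(cv2.resize(a,None,fx=4.7,fy=4.7,interpolation=2),alpha=1.4)[:,:,::-1])
E
```

```text
t 8.6 rack [-119.8   85.4] z 18.7 F [-0.7 -0.3 -0.4] toolz [ 0.002  0.    -1.   ] yaw err -0.0003 gap -0.0
t 9.1 rack [-120.2   66.1] z 17.9 F [-0.1  1.9  0.9] toolz [ 0.  0. -1.] yaw err 0.0008 gap -0.0
```

View pics/c1.png

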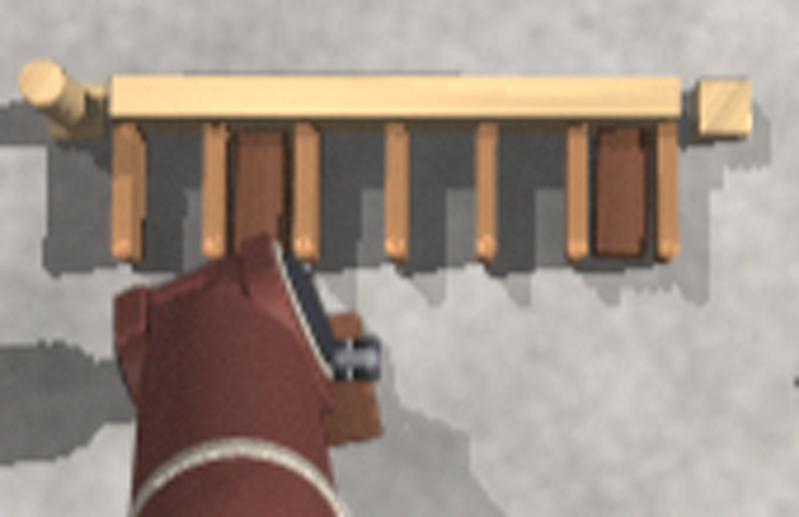

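The block's visible right edge runs from (360,315) to (383,437), so it is still about 0.19 askew and moving as planned. I push a bit more, then back off to measure.

```bash
python3 -m crank '[{"delta_rot":[0,0,0],"xyz":[0,-0.06,0],"claw":-1},{"delta_rot":[0,0,0],"xyz":[0,-0.06,0],"claw":-1},{"delta_rot":[0,0,0],"xyz":[0,0,0],"claw":-1},{"delta_rot":[0,0,0],"xyz":[0,0,0],"claw":-1},{"delta_rot":[0,0,0],"xyz":[0,0.2,0],"claw":-1}]' >/dev/null; python3 -c "from h import *;st()"
python3 -m crank '[{"delta_rot":[0,0,0],"xyz":[0,0.5,0],"claw":-1},{"delta_rot":[0,0,0],"xyz":[0.6,0.7,0],"claw":-1},{"delta_rot":[0,0,0],"xyz":[0.9,0.2,0],"claw":-1},{"delta_rot":[0,0,0],"xyz":[0.4,0,0],"claw":-1},{"delta_rot":[0,0,0],"xyz":[0,0,0],"claw":-1}]' >/dev/null; python3 -c "from h import *;st()"
python3 - <<'E'
from h import *
from workcell import r
f=r.grab_frame("top");np.savez("pics/t2.npz",**f)
org=np.array([604.04,51.0]);y=.0233;R=np.array([[np.cos(y),-np.sin(y)],[np.sin(y),np.cos(y)]])
b,s2,by,a=block(f);print("block",b,s2,by-y,a,"in rack",R.T@(b-org))
a=f["frame"][170:280,170:340]
cv2.imwrite("pics/c2.png",cv2.convertScaleAbs(cv2.resize(a,None,fx=4.7,fy=4.7,interpolation=2),alpha=1.6)[:,:,::-1])
E
```

```text
t 9.7 rack [-120.8   68.3] z 17.6 F [-0.6  0.1 -0. ] toolz [-0.001 -0.002 -1.   ] yaw err -0.0027 gap 0.0001
t 10.2 rack [-220.2  140.9] z 17.7 F [0.8 0.1 0.2] toolz [-0.006 -0.002 -1.   ] yaw err 0.0059 gap -0.0003
block [473.22161865  75.72547913] [33.994022369384766, 76.8673095703125] 0.14260691 278.5 in rack [-130.20682142   27.76656032]
```

View pics/c2.png

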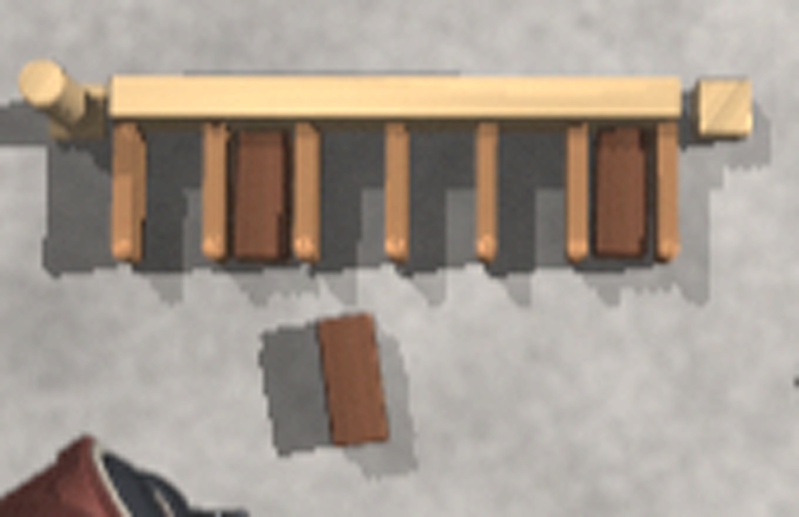

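The block's centre is now at rack y = 27.8, 0.14 askew, and nothing else has moved. The start behind the block is near the arm's inner reach, so I check the joint margins.

```bash
python3 -m crank '[{"delta_rot":[0,0,0],"xyz":[-0.1,-0.4,0],"claw":-1},{"delta_rot":[0,0,0],"xyz":[-0.2,-0.5,0],"claw":-1},{"delta_rot":[0,0,0],"xyz":[0,0,0],"claw":-1},{"delta_rot":[0,0,0],"xyz":[0,0,0],"claw":-1},{"delta_rot":[0,0,0],"xyz":[0,0,0],"claw":-1}]' >/dev/null; python3 -c "
from h import *;st()
from workcell import r;s=r.observe();print(np.round(s['joints'],3),np.hypot(*s['tcp_pos'][:2]))"
```

```text
t 10.75 rack [-199.7   95.8] z 17.8 F [-0.2 -0.1  1.3] toolz [ 0.001  0.001 -1.   ] yaw err 0.0006 gap 0.0002
[-0.357  0.671 -0.049  2.243  0.132  0.229  1.07 ] 0.42653097528727507
```

```bash
python3 -m crank '[{"delta_rot":[0,0,0],"xyz":[0,-0.3,0],"claw":-1},{"delta_rot":[0,0,0],"xyz":[0,-0.4,0],"claw":-1},{"delta_rot":[0,0,0],"xyz":[0,-0.4,0],"claw":-1},{"delta_rot":[0,0,0],"xyz":[0,-0.22,0],"claw":-1},{"delta_rot":[0,0,0],"xyz":[0,0,0],"claw":-1}]' >/dev/null; python3 -c "
from h import *;st()
from workcell import r;s=r.observe();print(np.round(s['joints'],3),np.hypot(*s['tcp_pos'][:2]))"
```

```text
t 11.25 rack [-200.4   28.2] z 17.8 F [-1.1  0.4  0.3] toolz [-0. -0. -1.] yaw err -0.0016 gap 0.0002
[-0.196  0.663 -0.059  2.286  0.188  0.197  1.165] 0.4098590903031023
```

```bash
for i in 1 2; do python3 -m crank '[{"delta_rot":[0,0,0],"xyz":[-0.1,0,0],"claw":-1},{"delta_rot":[0,0,0],"xyz":[-0.1,0,0],"claw":-1},{"delta_rot":[0,0,0],"xyz":[-0.1,0,0],"claw":-1},{"delta_rot":[0,0,0],"xyz":[-0.09,0,0],"claw":-1},{"delta_rot":[0,0,0],"xyz":[-0.08,0,0],"claw":-1}]' >/dev/null; python3 -c "from h import *;st()"; done
python3 - <<'E'
from h import *
from workcell import r
f=r.grab_frame("top");a=f["frame"][170:280,170:340]
cv2.imwrite("pics/c3.png",cv2.convertScaleAbs(cv2.resize(a,None,fx=4.7,fy=4.7,interpolation=2),alpha=1.6)[:,:,::-1])
E
```

```text
t 11.75 rack [-177.4   29.4] z 17.7 F [-1.8 -0.8  1.1] toolz [-0.002 -0.    -1.   ] yaw err 0.0013 gap -0.0001
t 12.25 rack [-152.7   29. ] z 17.8 F [-1.7 -0.1 -0.5] toolz [ 0.  0. -1.] yaw err 0.0002 gap 0.0002
```

View pics/c3.png

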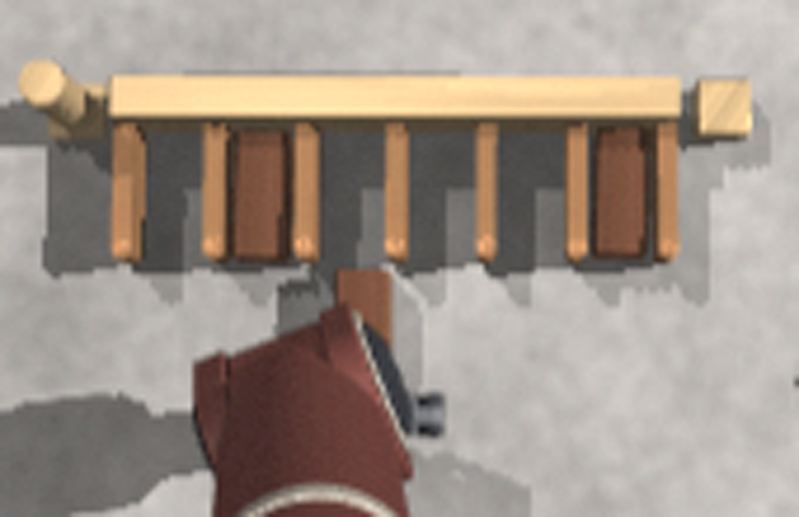

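The block is now square to the rack. Its top spans crop columns 337–391 (centre 364), while the gap's centre is near 352, so it sits a few mm too far right. I measure that now.

```bash
python3 - <<'E'
from h import *
from workcell import r
f=r.grab_frame("top");org=np.array([604.04,51.0]);y=.0233;R=np.array([[np.cos(y),-np.sin(y)],[np.sin(y),np.cos(y)]])
hsv=cv2.cvtColor(f["frame"],cv2.COLOR_RGB2HSV)
m=cv2.inRange(hsv,np.array((5,80,45)),np.array((14,170,110)))
for v in range(226,241,2):
    u=np.where(m[v,230:262])[0]+230
    if len(u):
        P=(ray(f,[(u[0]-.5,v),(u[-1]+.5,v)],.04)[:,:2]*1000-org)@R;print(v,u[0],u[-1],P.round(1).tolist())
for v in(200,210,215):print(v,[(ray(f,[(u,v)],.05)[:,:2]*1000-org)@R for u in (170+np.array([306,396])/4.7)])
E
```

```text
228 242 252 [[-65.6, 37.1], [-65.6, 5.2]]
230 242 252 [[-71.4, 37.1], [-71.4, 5.2]]
232 241 252 [[-77.2, 39.9], [-77.2, 5.2]]
234 241 252 [[-83.0, 39.9], [-83.0, 5.1]]
236 246 252 [[-88.8, 25.3], [-88.8, 5.1]]
238 247 252 [[-94.5, 22.4], [-94.6, 5.1]]
240 236 252 [[-100.3, 54.1], [-100.3, 5.0]]
200 [array([[15.02665502, 55.61378075]]), array([[15.02181179,  0.11306588]])]
210 [array([[-14.17713576,  55.29931306]]), array([[-14.18948045,  -0.04691183]])]
215 [array([[-28.71813165,  55.14273498]]), array([[-28.73419578,  -0.12656699]])]
```

```bash
python3 -m crank '[{"delta_rot":[0,0,0],"xyz":[0.4,0,0],"claw":-1},{"delta_rot":[0,0,0],"xyz":[0.1,-0.2,0],"claw":-1},{"delta_rot":[0,0,0],"xyz":[0,-0.6,0],"claw":-1},{"delta_rot":[0,0,0],"xyz":[0,-0.6,0],"claw":-1},{"delta_rot":[0,0,0],"xyz":[0,0,0],"claw":-1}]' >/dev/null; python3 -c "from h import *;st()"
python3 -m crank '[{"delta_rot":[0,0,0],"xyz":[-0.5,0,0],"claw":-1},{"delta_rot":[0,0,0],"xyz":[-0.5,0,0],"claw":-1},{"delta_rot":[0,0,0],"xyz":[-0.5,0,0],"claw":-1},{"delta_rot":[0,0,0],"xyz":[0,0.2,0],"claw":-1},{"delta_rot":[0,0,0],"xyz":[0,0.2,0],"claw":-1}]' >/dev/null; python3 -c "from h import *;st()"
```

```text
t 12.85 rack [-178.5  -46.7] z 17.9 F [-0.5 -0.7  0.6] toolz [-0.    -0.004 -1.   ] yaw err -0.0084 gap 0.0002
t 13.35 rack [-103.3  -20.9] z 17.7 F [-1.1 -0.4  0.2] toolz [-0. -0. -1.] yaw err -0.0007 gap 0.0001
```

```bash
python3 -m crank '[{"delta_rot":[0,0,0],"xyz":[0,0.1,0],"claw":-1},{"delta_rot":[0,0,0],"xyz":[0,0.1,0],"claw":-1},{"delta_rot":[0,0,0],"xyz":[0,0.1,0],"claw":-1},{"delta_rot":[0,0,0],"xyz":[0,0.05,0],"claw":-1},{"delta_rot":[0,0,0],"xyz":[0,0,0],"claw":-1}]' >/dev/null; python3 -c "from h import *;st()"
python3 -m crank '[{"delta_rot":[0,0,0],"xyz":[0,0,0],"claw":-1},{"delta_rot":[0,0,0],"xyz":[0,-0.4,0],"claw":-1},{"delta_rot":[0,0,0],"xyz":[0,-0.6,0],"claw":-1},{"delta_rot":[0,0,0],"xyz":[0.6,0,0],"claw":-1},{"delta_rot":[0,0,0],"xyz":[0.9,0,0],"claw":-1}]' >/dev/null; python3 -c "from h import *;st()"
cat > m.py <<'E'
from h import *
from workcell import r
f=r.grab_frame("top");org=np.array([604.04,51.0]);y=.0233;R=np.array([[np.cos(y),-np.sin(y)],[np.sin(y),np.cos(y)]])
hsv=cv2.cvtColor(f["frame"],cv2.COLOR_RGB2HSV)
m=cv2.inRange(hsv,np.array((5,80,45)),np.array((14,170,110)))
for v in range(226,257,3):
    u=np.where(m[v,225:270])[0]+225
    if len(u):
        P=(ray(f,[(u[0]-.5,v),(u[-1]+.5,v)],.04)[:,:2]*1000-org)@R;print(v,u[0],u[-1],P.round(1).tolist())
E
python3 m.py
```

```text
t 13.85 rack [-103.7   -3.1] z 17.8 F [-0.2 -1.  -0.2] toolz [-0. -0. -1.] yaw err 0.0011 gap -0.0
t 14.35 rack [-175.6  -54.6] z 17.9 F [-0.4  0.7 -0.5] toolz [ 0.006  0.001 -1.   ] yaw err -0.0032 gap -0.0004
229 239 250 [[-68.5, 45.8], [-68.5, 11.0]]
232 239 250 [[-77.2, 45.7], [-77.2, 11.0]]
235 239 250 [[-85.9, 45.6], [-85.9, 10.9]]
238 239 250 [[-94.5, 45.5], [-94.6, 10.8]]
241 239 250 [[-103.2, 45.4], [-103.2, 10.8]]
244 239 250 [[-111.8, 45.4], [-111.9, 10.7]]
247 239 250 [[-120.5, 45.3], [-120.5, 10.7]]
250 239 250 [[-129.1, 45.2], [-129.1, 10.6]]
253 239 250 [[-137.7, 45.1], [-137.7, 10.6]]
256 253 268 [[-146.3, 4.7], [-146.4, -41.3]]
```

The block is centred at y = 28.2 and square to the gap. Now I push it home.

```bash
python3 -m crank '[{"delta_rot":[0,0,0],"xyz":[0.05,0.3,0],"claw":-1},{"delta_rot":[0,0,0],"xyz":[0,0.6,0],"claw":-1},{"delta_rot":[0,0,0],"xyz":[0,0.5,0],"claw":-1},{"delta_rot":[0,0,0],"xyz":[0,0.25,0],"claw":-1},{"delta_rot":[0,0,0],"xyz":[0,0,0],"claw":-1}]' >/dev/null; python3 -c "from h import *;st()"
python3 -m crank '[{"delta_rot":[0,0,0],"xyz":[-0.15,0,0],"claw":-1},{"delta_rot":[0,0,0],"xyz":[-0.15,0,0],"claw":-1},{"delta_rot":[0,0,0],"xyz":[-0.15,0,0],"claw":-1},{"delta_rot":[0,0,0],"xyz":[-0.15,0,0],"claw":-1},{"delta_rot":[0,0,0],"xyz":[-0.15,0,0],"claw":-1}]' >/dev/null; python3 -c "from h import *;st()"
```

```text
t 14.9 rack [-180.5   31.5] z 17.9 F [ 0.3  0.4 -0.3] toolz [ 0.001  0.002 -1.   ] yaw err 0.0048 gap -0.0002
t 15.4 rack [-143.5   28.3] z 17.7 F [-2.7  0.2  0.4] toolz [-0.002 -0.001 -1.   ] yaw err -0.0007 gap -0.0001
```

```bash
python3 -m crank '[{"delta_rot":[0,0,0],"xyz":[-0.12,0,0],"claw":-1},{"delta_rot":[0,0,0],"xyz":[-0.12,0,0],"claw":-1},{"delta_rot":[0,0,0],"xyz":[-0.12,0,0],"claw":-1},{"delta_rot":[0,0,0],"xyz":[-0.12,0,0],"claw":-1},{"delta_rot":[0,0,0],"xyz":[-0.12,0,0],"claw":-1}]' >/dev/null; python3 -c "from h import *;st()"
python3 -m crank '[{"delta_rot":[0,0,0],"xyz":[-0.12,0,0],"claw":-1},{"delta_rot":[0,0,0],"xyz":[-0.12,0,0],"claw":-1},{"delta_rot":[0,0,0],"xyz":[-0.12,0,0],"claw":-1},{"delta_rot":[0,0,0],"xyz":[-0.08,0,0],"claw":-1},{"delta_rot":[0,0,0],"xyz":[-0.08,0,0],"claw":-1}]' >/dev/null; python3 -c "from h import *;st()"; python3 m.py
```

```text
t 15.9 rack [-112.7   29.1] z 17.8 F [-0.2 -0.4 -0.1] toolz [ 0.  0. -1.] yaw err 0.0005 gap 0.0001
t 16.4 rack [-87.6  29. ] z 17.8 F [-2.5 -0.2  1.2] toolz [-0.001 -0.    -1.   ] yaw err 0.0005 gap -0.0
226 233 233 [[-59.7, 63.3], [-59.7, 60.4]]
229 226 250 [[-68.4, 83.5], [-68.5, 11.0]]
232 226 251 [[-77.1, 83.3], [-77.2, 8.1]]
235 225 242 [[-85.8, 86.1], [-85.9, 34.0]]
238 226 232 [[-94.5, 83.1], [-94.5, 62.9]]
241 233 239 [[-103.2, 62.8], [-103.2, 42.6]]
244 233 255 [[-111.8, 62.7], [-111.9, -3.7]]
247 226 255 [[-120.5, 82.8], [-120.5, -3.7]]
250 227 240 [[-129.1, 79.8], [-129.1, 39.4]]
253 225 252 [[-137.7, 85.4], [-137.7, 4.8]]
256 226 244 [[-146.3, 82.4], [-146.3, 27.8]]
```

```bash
python3 -m crank '[{"delta_rot":[0,0,0],"xyz":[-0.1,-0.01,0],"claw":-1},{"delta_rot":[0,0,0],"xyz":[-0.1,-0.01,0],"claw":-1},{"delta_rot":[0,0,0],"xyz":[-0.1,0,0],"claw":-1},{"delta_rot":[0,0,0],"xyz":[-0.08,0,0],"claw":-1},{"delta_rot":[0,0,0],"xyz":[-0.08,0,0],"claw":-1}]' >/dev/null; python3 -c "from h import *;st()"
python3 -m crank '[{"delta_rot":[0,0,0],"xyz":[-0.03,0,0],"claw":-1},{"delta_rot":[0,0,0],"xyz":[-0.03,0,0],"claw":-1},{"delta_rot":[0,0,0],"xyz":[-0.03,0,0],"claw":-1},{"delta_rot":[0,0,0],"xyz":[0,0,0],"claw":-1},{"delta_rot":[0,0,0],"xyz":[0,0,0],"claw":-1}]' >/dev/null; python3 -c "from h import *;st()"
```

```text
t 16.95 rack [-64.4  28. ] z 17.8 F [-3.  -0.2  0.8] toolz [-0.001 -0.    -1.   ] yaw err 0.0003 gap -0.0003
t 17.45 rack [-62.5  28. ] z 17.6 F [-5.3  0.2  4.4] toolz [-0.005 -0.001 -1.   ] yaw err 0.0009 gap -0.0002
```

```bash
python3 -m crank '[{"delta_rot":[0,0,0],"xyz":[-0.04,0,0],"claw":-1},{"delta_rot":[0,0,0],"xyz":[-0.04,0,0],"claw":-1},{"delta_rot":[0,0,0],"xyz":[-0.02,0,0],"claw":-1},{"delta_rot":[0,0,0],"xyz":[0,0,0],"claw":-1},{"delta_rot":[0,0,0],"xyz":[0,0,0],"claw":-1}]' >/dev/null; python3 -c "from h import *;st()"
```

```text
t 17.95 rack [-62.6  28. ] z 17.3 F [-12.9  -0.7  10.5] toolz [-0.016 -0.003 -1.   ] yaw err 0.0016 gap -0.0
```

The push force rises with no further travel, so the block is home. I back off along the gap and clear the view.

```bash
python3 -m crank '[{"delta_rot":[0,0,0],"xyz":[0.1,0,0],"claw":-1},{"delta_rot":[0,0,0],"xyz":[0.2,0,0],"claw":-1},{"delta_rot":[0,0,0],"xyz":[0.6,0,0],"claw":-1},{"delta_rot":[0,0,0],"xyz":[0.8,0,0],"claw":-1},{"delta_rot":[0,0,0],"xyz":[0.6,0,0],"claw":-1}]' >/dev/null; python3 -c "from h import *;st()"
python3 -m crank '[{"delta_rot":[0,0,0],"xyz":[0,0,-0.7],"claw":-1},{"delta_rot":[0,0,0],"xyz":[0,0,-0.9],"claw":-1},{"delta_rot":[0,0,0],"xyz":[0,-0.7,-0.5],"claw":-1},{"delta_rot":[0,0,0],"xyz":[0,-0.7,0],"claw":-1},{"delta_rot":[0,0,0],"xyz":[0,0,0],"claw":-1}]' >/dev/null; python3 -c "from h import *;st()"
python3 - <<'E'
from h import *
from workcell import r
P=[]
for n,(y0,y1,x0,x1) in(("top",(150,290,100,340)),("side",(110,280,170,345))):
    a=r.grab_frame(n)["frame"][y0:y1,x0:x1];P.append(cv2.resize(a,(400*1,int(400*(y1-y0)/(x1-x0))) if 0 else (400,300),interpolation=2))
cv2.imwrite("pics/c4.png",cv2.resize(cv2.convertScaleAbs(np.vstack(P),alpha=1.5),(400,600))[:,:,::-1])
E
```

```text
t 18.45 rack [-171.1   28. ] z 18.1 F [ 0.2  0.3 -0.5] toolz [ 0.001  0.    -1.   ] yaw err 0.0003 gap 0.0
t 18.95 rack [-168.5  -47.5] z 124.1 F [-0.9  0.1 -0.8] toolz [ 0.005 -0.003 -1.   ] yaw err -0.0091 gap 0.0001
```

View pics/c4.png

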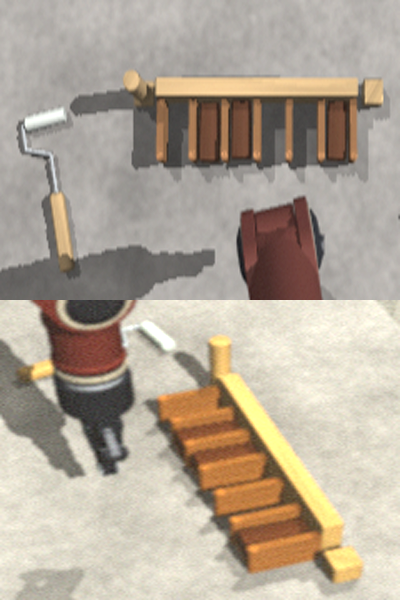

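The block is in the third gap at (240,130), its ends level with the parked block beside it at (208,130). The other objects haven't moved and the arm is clear.

```bash
python3 -c "from workcell import r;print(r.close_job())"
```

```text
the job is handed in; nothing more can be done
None
```

The job is handed in: the fingertip slid along the rail from the first gap to the third, staying in touch at every force reading. The loose block was then pushed fully home in the third gap, and the final pictures show nothing else moved.

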